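Pin the tube carriage to the shaker's drive yoke

ROBOT

A 6-joint arm with a two-finger parallel gripper is mounted at the origin on the work surface. World frame = base frame: x ahead of the robot, y to its left, z up, the work surface at z = 0. Lengths are in mm, angles in rad, forces in N, time in s.
With the tool pointing down it reaches from about 300 to 750 mm from the base axis. Payload 8.5 kg.
Tool frame: the origin (TCP) lies at the very end of the fingers, on their centre line; the grasp point (between the pads) lies 19 mm behind it; z points along the fingers, y is the line along which they close (so a half turn about z gives the same grasp; the last joint's range is limited). The gripper opens to 88 mm and grips with 3 to 60 N. Pads are 18 mm wide; open, the fingers measure 123 mm over their backs; the gripper's body (75 mm by 187 mm) begins 45 mm behind the grasp point.
Start: joints at [-1.404, 0.381, 1.297, -0, 1.464, -0.215], TCP at [204.918, -510.381, 238.748] pointing down, gripper open.
Joint ranges: [-3.11, 3.11], [-0.89, 2.33], [0.22, 2.48], [-1.42, 4.56], [0.17, 2.85], [-2.88, 2.88]. Speed limits (rad/s): [2.39, 2.39, 3.14, 3.14, 3.14, 3.14].

INTERFACE

Orientations are given as a unit quaternion [x, y, z, w].
In Python, from station import r gives the robot as it stands.
- The arm moves only by the tool drive_tool, never from a script. Its argument "motion" is a list of rows, each an object with "hand": the opening, from 0 (shut) to 1 (fully open); "dp": the shift along the world's x, y, z in m, a list of three; "angular": the turn, a rotation vector about the world's x, y, z in rad, a list of three. In form: [{"hand": hand, "dp": [dx, dy, dz], "angular": [wx, wy, wz]}, ...]. A call has 1 to 10 rows; each row is the pose to reach, as a shift and turn from the pose commanded when the call began; what a row does not reach only later rows make up. A row lasts 1/12 s, in which the tool goes at most 41.7 mm and 7.16 degrees, less where a joint would pass 70% of its speed; a pose out of reach is approached as far as the arm can. A call with a gripper value outside its range is refused whole. The fingers move at their own pace and stop on an object; "grip_force" is the grip in N (left out, the last holds). Time passes only in rows, so rows that repeat a pose let the fingers close. It gives the time, the measured TCP pose, the force, the opening and the grip force at its end, in the units of the state.
- r.observe(): the state, without advancing time (a new reading comes with each control period).
- r.snapshot(name): name is "scene" or "side" or "wrist"; returns a dict with "img" (480x640x3 uint8, red, green, blue), "K" (3x3 intrinsics, pixels), "rvec" (rotation vector, rad) and "tvec" (3), from world to camera coordinates, as OpenCV has them; the wrist camera has in their place "tool_from_camera" (4x4, takes a point from camera to tool coordinates, whose origin is the TCP and whose axes are the flange's). Camera axes: x right, y down, z forward; pixel columns grow to the right and rows downward; lengths in mm; the calibration is good to about 2 mm. A picture is of the moment at which its call begins: read the wrist's pose just before it. There is no depth.
- r.finish_job(): hands the job in; it is judged then, once.
Trained networks look in a picture, given as the dict that the camera call returned (one of the last four; its "shot" number tells which), for a name from the list of things; names that differ only in an ending like _2 or _b are one class to them, and where a whole thing is asked for, a point or a joint stands for the part that bears it (a point fixed in the world has none). Each returns a list of dicts, best first, with "score" (0 to 1); they miss things now and then, are a little off and sometimes report something else, mostly with a low value. They report only what shows in the picture. A call takes as long as a camera call. They do not tell look-alikes from the thing itself.
- r.silhouettes(picture, label): "pixels" (480x640 bool, what is visible of it) and "location" ([column, row] in pixels, amid what is visible of it).
The state is a dict: "t": time; "qpos": joint angles; "joint_vel": joint speeds; "effort": joint torques, N m; "eef_pos": TCP position; "ee_rot": TCP orientation; "ft_force": force on the tool from outside, world axes, zero at the start; "ft_torque": the same for the moment, N m; "gripper_width": opening from 0.0 (shut) to 1.0 (fully open); "finger_force": force on a finger pad.
Only numpy, scipy, OpenCV 4.12 (cv2) and the standard library are available. Lean on these libraries where they do the work, as an engineer would, in place of code of your own. Each camera call takes 0.05 s, during which the arm holds its last target. There are 200 camera calls.

TASK

Couple the tube carriage to the shaker drive: gently slide the carriage along its bed until its eye tab is fully home between the two ears of the drive yoke, then take the headed steel pin from the clear block and pass it down through the upper ear, the trapped eye and the lower ear until its flange sits flush on the upper ear. Never force the carriage or the pin (keep under about 25 N): the yoke has to be found by feel. Let go at the end, leaving the other things on the bench alone.

Things in the scene. Friction and masses are not known exactly. Their poses are not given: they have to be found in the camera images.
- block: Fixed clear acrylic block 130 x 50 x 45 mm with two upright 16 mm holes 60 mm apart along its local x; origin at the centre of its underside. The pin stands in one hole and the capped tube in the other, either way round.
- tube: Bystander: tube with a cap (21 mm in diameter, 18 mm tall) in the block's other hole; origin under the cap. Leave alone.
- dish: Bystander: round covered glass dish, 64 mm in diameter, 20 mm tall. Leave alone.
- washer: Bystander: steel washer 32 mm in diameter, 5 mm thick, lying on the bench. Leave alone.
- spanner: Bystander: 150 mm spanner lying on the bench. Leave alone.
- reagent: Bystander: amber bottle 64 mm in diameter, 130 mm tall. Leave alone.
- beaker: Bystander: glass beaker 70 mm in diameter, 80 mm tall. Leave alone.
- jar: Bystander: jar 60 mm in diameter, 75 mm tall. Leave alone.
- shaker: Fixed grey bed plate, 465 x 136 mm, top z 12 mm, with a white drive box (105 mm long, top z 97 mm) at its +x end. Origin: on the bench under point yoke_mid. x = travel, towards the drive; z up. Bed from x = -290 to 175 mm. Two rails (x -290 to -55 mm, top z 26 mm) guide the carriage with 1.5 mm play each side.
- yoke_mid (a point): Fixed point: MIDDLE of the range of the yoke's upper hole (shaker x = y = 0, z = 57 mm, top of upper ear). The steel yoke itself is not reported: along x the crank holds it firmly anywhere within +-20 mm; along y it floats within +-9 mm, sliding under about 1.2 N. Its upper hole shows from above.
- drive_face (a point): Middle of the drive box's face (shaker x = 70, z = 43.5 mm), where the yoke comes out. Yoke: two level ears 45 x 45 x 8 mm, lower z 30 to 38, upper z 49 to 57 mm, a vertical 13.5 mm hole in the middle of each; open at front and sides, closed to +x by a web 17.5 mm beyond the holes' axis.
- carriage: Loose aluminium tube carriage on the bed, 0.6 to 0.85 kg; origin: centre of the underside of its 110 x 100 x 14 mm deck; x towards the yoke, z up. A rack of capped tubes on it reaches 74 mm above the origin. It slides between the rails and stays where it is left; sliding takes about 3 to 6 N.
- eye (a point): Centre of the eye, a vertical 13.5 mm hole in the carriage's steel tab (30 mm wide, 8 mm thick, tip 16 mm beyond the eye); carriage x = 100, z = 31.5 mm. The tab goes between the ears with 1.5 mm play above and below. With its tip on the yoke's web the eye lies about 1.5 mm beyond the ears' holes; the pin's taper draws it into line.
- push_face (a point): Middle of the rear face of the carriage's upright push plate (70 mm wide, 8 mm thick; carriage x = -55, z = 45 mm; plate top at z = 78 mm). Axes as the carriage.
- pin: Loose headed steel pin, 90 g, upright in a hole of the clear block. Origin: on its axis under the flange, z up. Below: shank 12 mm thick, straight for 28 mm, then a 12 mm taper to a 7 mm nose (tip 40 mm below origin). Above: flange 24 mm wide, 4 mm thick, then a square grip 18 x 18 mm (sides along x, y) to 44 mm. Origin is 45 mm above the bench in the block, 57 when home.
Not all that is in view belongs to the job. Leave any pink or yellow look-alike of the block alone.

How it is judged:
By the outcome, as a careful person would: the job done as asked, in the order asked, and still so for the second after the job is handed in, with the robot touching nothing.
It also fails if it takes over 72 s, if anything falls off the work surface, if the arm or the gripper's body presses on something with over 40 N, if the wrist force passes 120 N, or if a joint passes its speed limit or range.

## Working session

There is one attempt and no reset: what is moved stays moved. The work goes in short steps, Python scripts to look and compute and a tool call to move; the robot and the scene stay as the last step left them, time stands still between calls to the robot, and variables do not carry over. Pictures are saved under pics/ and viewed, at most 10 in all, crops included, and the job is handed in when it is done.

Besides the shell and the picture viewer there is one more tool, called after ">>>" as name(argument=value, ...) on one line, values as JSON. drive_tool: Moves the arm, as the interface text tells. Its arguments: {"type":"object","properties":{"motion":{"type":"array","items":{"type":"object","properties":{"hand":{"type":"number"},"dp":{"type":"array","items":{"type":"number"}},"angular":{"type":"array","items":{"type":"number"}}}}},"grip_force":{"type":"number"}},"required":["motion"]}

```bash
mkdir -p pics; ls; cat > h.py <<'E'
import numpy as np, cv2
from scipy.spatial.transform import Rotation as R
from station import r
def cam(p, st=None):
    # returns K, Rwc, C (camera centre in world)
    K=np.array(p["K"],float)
    if "rvec" in p:
        Rm=cv2.Rodrigues(np.array(p["rvec"],float))[0]; t=np.array(p["tvec"],float).ravel()
        return K,Rm,-Rm.T@t
    T=np.eye(4);T[:3,:3]=R.from_quat(st["ee_rot"]).as_matrix();T[:3,3]=st["eef_pos"]
    M=T@np.array(p["tool_from_camera"]); return K,M[:3,:3].T,M[:3,3]
def atz(p,uv,z,st=None):
    K,Rm,C=cam(p,st); d=Rm.T@np.linalg.inv(K)@[uv[0],uv[1],1]
    return C+d*(z-C[2])/d[2]
def proj(p,X,st=None):
    K,Rm,C=cam(p,st); X=np.atleast_2d(X); q=(K@(Rm@(X-C).T)).T
    return q[:,:2]/q[:,2:]
def save(p,n): cv2.imwrite("pics/"+n+".png",cv2.cvtColor(p["img"],cv2.COLOR_RGB2BGR))
E
python3 - <<'E'
from h import *
print(r.observe())
for n in ["scene","side"]:
    p=r.snapshot(n); save(p,n); print(n,cam(p)[2])
    for l in ["block","pin","carriage","shaker","tube","dish"]:
        for d in r.silhouettes(p,l)[:3]: print(l,round(d["score"],2),d["location"],d["pixels"].sum())
E
```

```text
pics
{'t': 0.0, 'qpos': array([-1.40431083e+00,  3.81169484e-01,  1.29825289e+00,  1.30197498e-05,
        1.46358336e+00, -2.15300429e-01]), 'joint_vel': array([-0.00049799,  0.00038877, -0.00081901, -0.0006818 ,  0.00113944,
        0.00121428]), 'effort': array([-5.50200566e-04, -4.37929523e+01, -2.24557275e+01,  7.13525992e-02,
        3.51464830e-02, -9.83272821e-05]), 'eef_pos': array([ 204.87166584, -510.11955306,  238.15465888]), 'ee_rot': array([ 9.81835087e-01,  1.89734978e-01,  2.37132780e-05, -7.06174281e-04]), 'ft_force': array([-0.48877271,  0.63954121, -0.4111284 ]), 'ft_torque': array([ 0.00459674,  0.00669733, -0.02666775]), 'finger_force': 0.0, 'gripper_width': 0.9979809503093653}
scene [1186.35905776  671.24619265  906.06073545]
block 0.97 [311.9, 202.7] 1099
block 0.95 [386.0, 243.9] 1401
block 0.69 [287.2, 167.3] 960
pin 0.53 [257.5, 191.7] 102
carriage 0.87 [339.4, 278.3] 2622
shaker 0.98 [419.5, 332.2] 9692
tube 0.4 [237.7, 201.1] 39
dish 0.84 [268.6, 232.8] 373
side [390.40315357 700.61248331 896.54649779]
block 0.9 [396.3, 302.1] 1878
block 0.88 [427.7, 182.6] 1176
block 0.77 [353.9, 190.4] 1023
carriage 0.58 [314.1, 292.7] 2950
shaker 0.87 [294.0, 390.5] 11113
shaker 0.32 [311.6, 294.7] 3010
tube 0.48 [337.9, 177.3] 46
dish 0.91 [332.9, 220.3] 408
dish 0.42 [349.7, 188.8] 1046
```

View pics/scene.png

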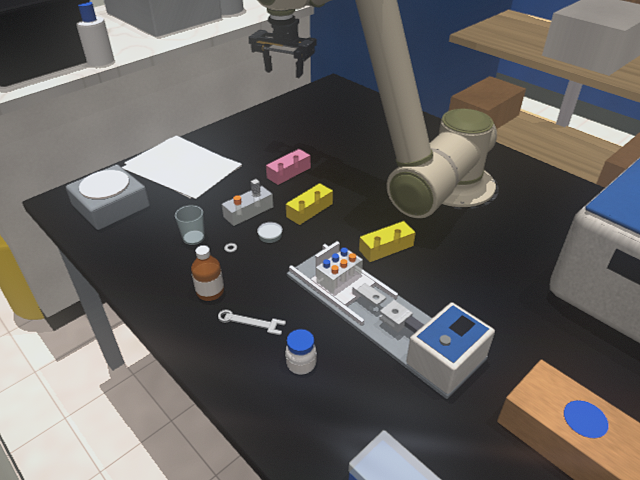

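View pics/side.png

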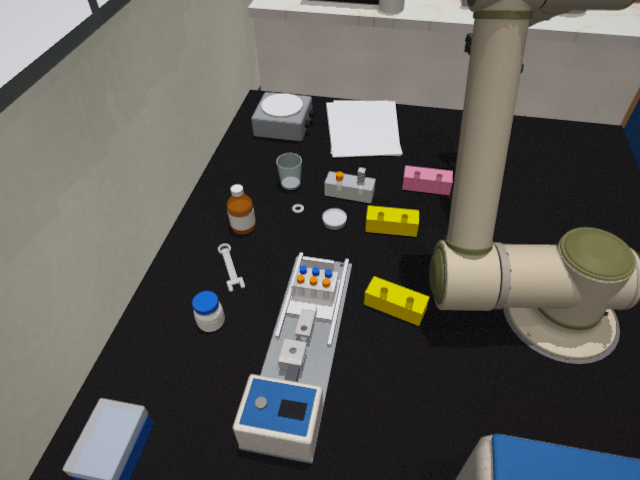

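The clear block holding the pin is at scene (248,205), with the pin's grip at about (256,187); in the side view it is at (350,188), pin about (361,175). The possible confusions are the pink block (289,166) and the yellow ones (310,203) and (387,241). The carriage is at scene (339,275), with the yoke ear hole near (396,313).

```bash
python3 - <<'E'
from h import *
S=r.snapshot("scene");D=r.snapshot("side")
a=cv2.resize(S["img"][230:400,270:500],None,fx=3.4,fy=3.4,interpolation=cv2.INTER_CUBIC)
b=cv2.resize(D["img"][245:465,225:365],None,fx=2.7,fy=2.7,interpolation=cv2.INTER_CUBIC)
cv2.imwrite("pics/c1.png",a[...,::-1]);cv2.imwrite("pics/c2.png",b[...,::-1])
print("pin",atz(S,(256,181),89),atz(D,(361.5,170),89))
print("yokehole",atz(S,(396,313),57),atz(D,(293,350),57))
print("eye",atz(S,(377,296),43.5),atz(D,(305,327),43.5))
for p in (S,D): print(proj(p,r.observe()["eef_pos"]))
E
```

```text
pin [ 482.81951489 -308.19427231   89.        ] [ 487.16263942 -307.19575816   89.        ]
yokehole [548.72793812 235.60658358  57.        ] [546.82447388 229.89603798  57.        ]
eye [530.64219625 168.18864245  43.5       ] [537.35628582 165.35670414  43.5       ]
[[282.74045402  74.25974761]]
[[482.77372805  88.37126613]]
```

View pics/c1.png

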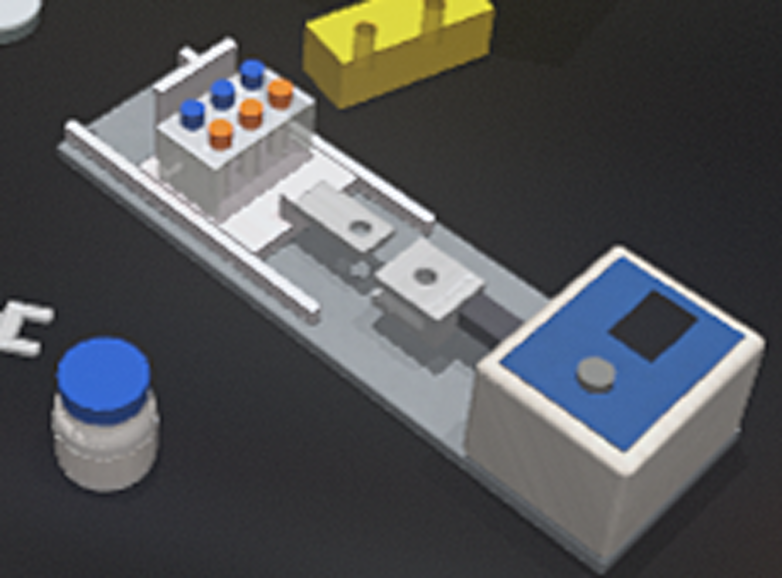

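View pics/c2.png

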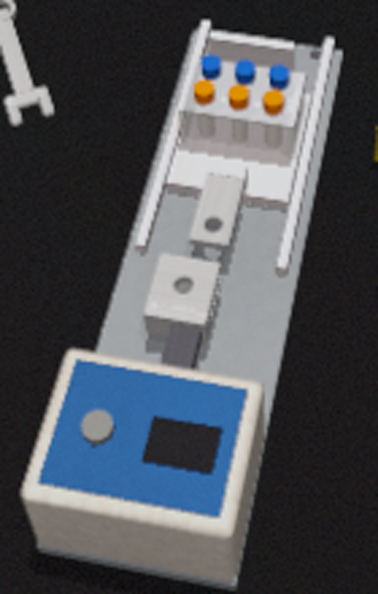

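Clear view: tab with eye hole at crop (360,227) and yoke upper hole at (426,277). The yoke sits ahead of the tab with a visible gap. Next I'll fit the shaker pose.

```bash
python3 - <<'E'
from h import *
from scipy.optimize import least_squares
S=r.snapshot("scene");D=r.snapshot("side")
f1=lambda u,v:(u/3.4+270,v/3.4+230); f2=lambda u,v:(u/2.7+225,v/2.7+245)
for n,a,b,z in [("railend far",f1(318,308),f2(140,243),26),("railend near",f1(433,213),f2(283,265),26),("rear far",f1(70,123),f2(206,22),26),("rear near",f1(187,50),f2(330,40),26),
  ("eye",f1(361,228),f2(213,224),47.5),("hole",f1(426,277),f2(183,284),57),("bedcorner",f1(62,152),f2(192,40),12),("platetop far",f1(155,88),f2(209,33),90),("platetop near",f1(233,42),f2(294,44),90)]:
    print(n,atz(S,a,z)[:2].round(1),atz(D,b,z)[:2].round(1))
E
```

```text
railend far [591.9 185.9] [593.8 184.3]
railend near [476.7 182.6] [482.  183.1]
rear far [592.6 -47.8] [593.5 -47.3]
rear near [479.7 -46.8] [482.1 -46.6]
eye [537.3 171.4] [538.4 170.6]
hole [546.5 231.9] [547.2 230.4]
bedcorner [606.6 -41.1] [604.4 -36.1]
platetop far [572.9  18.1] [573.6  19. ]
platetop near [502.8  21.1] [503.3  17.9]
```

>>> drive_tool(motion=[{"hand": 1,"dp": [0.035,0.022,0.01],"angular": [0,0,-0.1]},{"hand": 1,"dp": [0.07,0.045,0.02],"angular": [0,0,-0.2]},{"hand": 1,"dp": [0.105,0.067,0.03],"angular": [0,0,-0.3]},{"hand": 1,"dp": [0.14,0.09,0.04],"angular": [0,0,-0.38]},{"hand": 1,"dp": [0.175,0.112,0.05],"angular": [0,0,-0.38]},{"hand": 1,"dp": [0.21,0.135,0.05],"angular": [0,0,-0.38]},{"hand": 1,"dp": [0.245,0.157,0.05],"angular": [0,0,-0.38]},{"hand": 1,"dp": [0.275,0.18,0.05],"angular": [0,0,-0.38]},{"hand": 1,"dp": [0.275,0.18,0.05],"angular": [0,0,-0.38]},{"hand": 1,"dp": [0.275,0.18,0.05],"angular": [0,0,-0.38]}])

```text
t: 1.73
eef_pos: [481.2, -328.9, 288.5]
ee_rot: [1.0, 0.003, -0.0, -0.0]
ft_force: [-0.8, 0.2, 0.1]
gripper_width: 0.998
finger_force: 0.0
```

```bash
python3 - <<'E'
from h import *
st=r.observe();p=r.snapshot("wrist");save(p,"w1");print(st["t"],st["eef_pos"],st["ee_rot"],cam(p,st)[2])
print(p["tool_from_camera"]); print(proj(p,[[485,-308,89],[485,-308,0]],st))
for l in ["block","pin","tube"]:
    for d in r.silhouettes(p,l)[:2]: print(l,round(d["score"],2),d["location"],d["pixels"].sum())
E
```

```text
1.7333 [ 481.24535246 -328.89676805  288.46516285] [ 9.99996312e-01  2.71020696e-03 -1.37550123e-04 -1.11640200e-04] [ 552.26602475 -327.82216648  435.99119092]
[[ 3.23522976e-04 -9.60983700e-01 -2.76604817e-01  7.09849561e+01]
 [ 9.99999906e-01  2.31174938e-04  3.66470834e-04 -7.22677460e-01]
 [-2.88228396e-04 -2.76604909e-01  9.60983684e-01 -1.47545360e+02]
 [ 0.00000000e+00  0.00000000e+00  0.00000000e+00  1.00000000e+00]]
[[297.84767819 205.79352333]
 [301.71366306 192.42356521]]
block 0.97 [358.1, 306.7] 2736
block 0.86 [220.6, 252.3] 4247
pin 0.73 [301.2, 195.7] 482
```

View pics/w1.png

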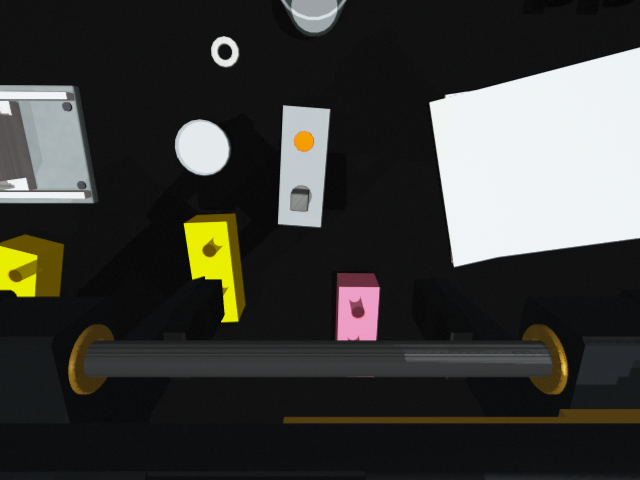

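Wrist view: the grey block is centred at (304,166), the pin's grip top at about (299,202), and the orange tube cap at (304,141). Pink (357,310) and yellow (213,265) are the look-alikes, so the pin choice is confirmed.

```bash
python3 - <<'E'
from h import *
st=r.observe();p=r.snapshot("wrist")
c=[atz(p,q,45,st)[:2] for q in [(284,106),(330,109),(321,227),(278,223)]]
c=np.array(c);print(c.round(1),c.mean(0).round(1))
for i in range(4):
    d=c[(i+1)%4]-c[i];print(np.hypot(*d).round(1),np.degrees(np.arctan2(*d[::-1])).round(1))
print("pin",atz(p,(299,202),89,st),"tube",atz(p,(304,141),63,st))
c=cv2.resize(p["img"][90:240,260:350],None,fx=4,fy=4,interpolation=cv2.INTER_CUBIC);cv2.imwrite("pics/c3.png",c[...,::-1])
E
```

```text
[[ 582.1 -294.9]
 [ 579.2 -343.9]
 [ 449.1 -334.7]
 [ 453.9 -284.5]] [ 516.1 -314.5]
49.1 -93.5
130.4 175.9
50.5 84.5
128.7 -4.7
pin [ 486.7154837  -311.75312161   89.        ] tube [ 546.38759074 -316.50470789   63.        ]
```

View pics/c3.png

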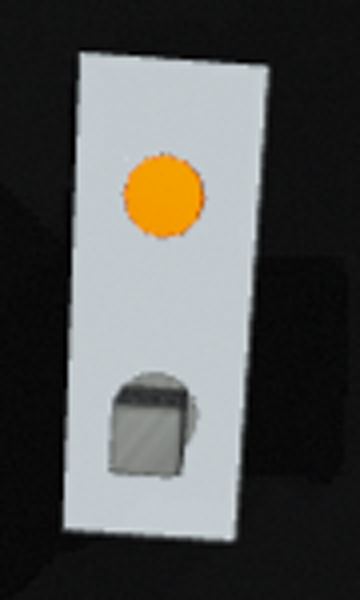

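>>> drive_tool(motion=[{"hand": 0.5,"dp": [0,0.04,0.01],"angular": [0,0,0]},{"hand": 0,"dp": [0,0.08,0.01],"angular": [0,0,0]},{"hand": 0,"dp": [0,0.12,0.01],"angular": [0,0,0]},{"hand": 0,"dp": [0,0.16,0.01],"angular": [0,0,0]},{"hand": 0,"dp": [0,0.2,0.01],"angular": [0,0,0]},{"hand": 0,"dp": [0,0.24,0.01],"angular": [0,0,0]},{"hand": 0,"dp": [0,0.28,0.01],"angular": [0,0,0]},{"hand": 0,"dp": [0.0,0.32,0.01],"angular": [0,0,0]},{"hand": 0,"dp": [0.0,0.36,0.01],"angular": [0,0,0]},{"hand": 0,"dp": [0.0,0.4,0.01],"angular": [0,0,0]}])

```text
t: 2.82
eef_pos: [479.4, 70.5, 299.1]
ee_rot: [1.0, -0.0, 0.0, 0.0]
ft_force: [0.5, 0.4, 0.0]
gripper_width: 0.265
finger_force: 0.0
```

>>> drive_tool(motion=[{"hand": 0,"dp": [0.0,0.03,0],"angular": [0,0,0]},{"hand": 0,"dp": [0.0,0.03,0],"angular": [0,0,0]},{"hand": 0,"dp": [0.0,0.03,0],"angular": [0,0,0]}])

```text
t: 3.07
eef_pos: [479.7, 99.8, 298.9]
ee_rot: [1.0, 0.002, 0.0, 0.0]
ft_force: [-0.3, 0.5, -0.1]
gripper_width: 0.041
finger_force: 0.0
```

```bash
python3 - <<'E'
from h import *
st=r.observe();p=r.snapshot("wrist");save(p,"w2");print(st["t"],st["eef_pos"],st["ee_rot"])
print(proj(p,[[538,171,47.5],[547,231,57]],st))
E
```

```text
3.0667 [479.74296045  99.84870206 298.88307301] [9.99998776e-01 1.55010939e-03 1.69891445e-04 1.27831025e-04]
[[254.91225406 149.14402217]
 [197.8755072  140.70564447]]
```

View pics/w2.png

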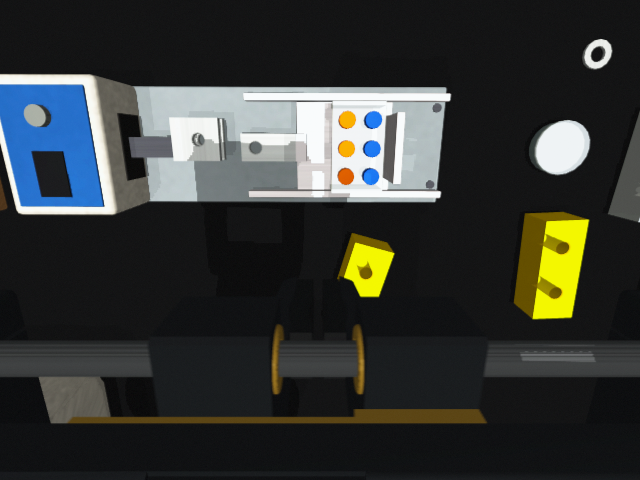

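Wrist view: the eye is at (255,148), the yoke's upper hole at (198,139), about 9 mm farther out in x, and the push plate at u≈397. The shaker's x axis lies along world +y. I'll go down behind the plate.

>>> drive_tool(motion=[{"hand": 0,"dp": [0.019,-0.035,0],"angular": [0,0,0]},{"hand": 0,"dp": [0.038,-0.07,0],"angular": [0,0,0]},{"hand": 0,"dp": [0.058,-0.105,0],"angular": [0,0,0]},{"hand": 0,"dp": [0.058,-0.125,-0.03],"angular": [0,0,0]},{"hand": 0,"dp": [0.058,-0.125,-0.07],"angular": [0,0,0]},{"hand": 0,"dp": [0.058,-0.125,-0.11],"angular": [0,0,0]},{"hand": 0,"dp": [0.058,-0.125,-0.15],"angular": [0,0,0]},{"hand": 0,"dp": [0.058,-0.125,-0.19],"angular": [0,0,0]},{"hand": 0,"dp": [0.058,-0.125,-0.22],"angular": [0,0,0]},{"hand": 0,"dp": [0.058,-0.125,-0.247],"angular": [0,0,0]}])

```text
t: 3.95
eef_pos: [537.0, -27.5, 49.7]
ee_rot: [1.0, -0.001, -0.001, -0.0]
ft_force: [0.4, -0.2, -0.4]
gripper_width: 0.007
finger_force: 0.0
```

>>> drive_tool(motion=[{"hand": 0,"dp": [0,0.005,0],"angular": [0,0,0]},{"hand": 0,"dp": [0,0.01,0],"angular": [0,0,0]},{"hand": 0,"dp": [0,0.014,0],"angular": [0,0,0]},{"hand": 0,"dp": [0,0.018,0],"angular": [0,0,0]},{"hand": 0,"dp": [0,0.022,0],"angular": [0,0,0]},{"hand": 0,"dp": [0,0.026,0],"angular": [0,0,0]},{"hand": 0,"dp": [0,0.03,0],"angular": [0,0,0]},{"hand": 0,"dp": [0,0.034,0],"angular": [0,0,0]}])

```text
t: 4.62
eef_pos: [539.0, 7.9, 53.2]
ee_rot: [1.0, 0.001, 0.002, 0.001]
ft_force: [-0.1, -7.1, 4.6]
gripper_width: 0.005
finger_force: 4.0
```

>>> drive_tool(motion=[{"hand": 0,"dp": [0,0.004,0],"angular": [0,0,0]},{"hand": 0,"dp": [0,0.008,0],"angular": [0,0,0]},{"hand": 0,"dp": [0,0.012,0],"angular": [0,0,0]},{"hand": 0,"dp": [0,0.016,0],"angular": [0,0,0]},{"hand": 0,"dp": [0,0.02,0],"angular": [0,0,0]},{"hand": 0,"dp": [0,0.024,0],"angular": [0,0,0]},{"hand": 0,"dp": [0,0.027,0],"angular": [0,0,0]},{"hand": 0,"dp": [0,0.03,0],"angular": [0,0,0]},{"hand": 0,"dp": [0,0.033,0],"angular": [0,0,0]},{"hand": 0,"dp": [0,0.036,0],"angular": [0,0,0]}])

```text
t: 5.45
eef_pos: [539.0, 43.9, 53.2]
ee_rot: [1.0, 0.001, 0.002, 0.001]
ft_force: [0.5, -8.1, 4.6]
gripper_width: 0.004
finger_force: 4.1
```

```bash
python3 - <<'E'
from h import *
st=r.observe();S=r.snapshot("scene");D=r.snapshot("side")
a=cv2.resize(S["img"][260:350,340:440],None,fx=4,fy=4,interpolation=cv2.INTER_CUBIC)
b=cv2.resize(D["img"][300:390,250:350],None,fx=4,fy=4,interpolation=cv2.INTER_CUBIC)
cv2.imwrite("pics/c4.png",np.hstack([a,b])[...,::-1]);print(st["eef_pos"],st["ft_force"])
E
```

```text
[538.99144151  43.8521688   53.2120141 ] [ 0.45639338 -8.12587327  4.63684458]
```

View pics/c4.png

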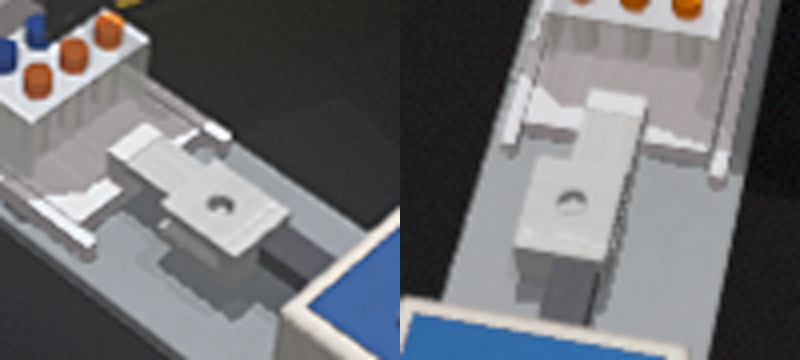

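The tab is well inside the ears (yoke hole at crop (220,205) and (572,203)). I'll go on gently, watching the force.

>>> drive_tool(motion=[{"hand": 0,"dp": [0,0.0015,0],"angular": [0,0,0]},{"hand": 0,"dp": [0,0.003,0],"angular": [0,0,0]},{"hand": 0,"dp": [0,0.0045,0],"angular": [0,0,0]},{"hand": 0,"dp": [0,0.006,0],"angular": [0,0,0]},{"hand": 0,"dp": [0,0.0075,0],"angular": [0,0,0]},{"hand": 0,"dp": [0,0.009,0],"angular": [0,0,0]}])

```text
t: 6.05
eef_pos: [539.0, 52.7, 53.2]
ee_rot: [1.0, 0.001, 0.002, 0.001]
ft_force: [-0.3, -8.9, 4.4]
gripper_width: 0.005
finger_force: 4.3
```

>>> drive_tool(motion=[{"hand": 0,"dp": [0,0.001,0],"angular": [0,0,0]},{"hand": 0,"dp": [0,0.002,0],"angular": [0,0,0]},{"hand": 0,"dp": [0,0.003,0],"angular": [0,0,0]},{"hand": 0,"dp": [0,0.004,0],"angular": [0,0,0]}])

```text
t: 6.38
eef_pos: [538.9, 56.8, 53.2]
ee_rot: [1.0, 0.001, 0.002, 0.001]
ft_force: [0.2, -8.5, 5.8]
gripper_width: 0.002
finger_force: 4.3
```

>>> drive_tool(motion=[{"hand": 0,"dp": [0,0.0007,0],"angular": [0,0,0]},{"hand": 0,"dp": [0,0.0014,0],"angular": [0,0,0]},{"hand": 0,"dp": [0,0.002,0],"angular": [0,0,0]}])

```text
t: 6.63
eef_pos: [538.9, 58.7, 53.1]
ee_rot: [1.0, 0.001, 0.002, 0.001]
ft_force: [-0.0, -7.7, 5.3]
gripper_width: 0.001
finger_force: 4.3
```

>>> drive_tool(motion=[{"hand": 0,"dp": [0,0.0006,0],"angular": [0,0,0]},{"hand": 0,"dp": [0,0.0012,0],"angular": [0,0,0]}])

```text
t: 6.8
eef_pos: [538.9, 59.9, 53.1]
ee_rot: [1.0, 0.001, 0.002, 0.001]
ft_force: [-0.0, -7.8, 6.6]
gripper_width: 0.006
finger_force: 4.3
```

>>> drive_tool(motion=[{"hand": 0,"dp": [0,0.0006,0],"angular": [0,0,0]},{"hand": 0,"dp": [0,0.0012,0],"angular": [0,0,0]}])

```text
t: 6.97
eef_pos: [539.0, 60.4, 53.2]
ee_rot: [1.0, 0.001, 0.002, 0.002]
ft_force: [-2.0, -15.8, 5.7]
gripper_width: 0.006
finger_force: 8.4
```

Force jumped from 7.8 to 15.8 N: the tip is on the web. I'll back off, rise, and look straight down the yoke hole.

>>> drive_tool(motion=[{"hand": 0,"dp": [0,-0.01,0],"angular": [0,0,0]},{"hand": 0,"dp": [0,-0.015,0.03],"angular": [0,0,0]},{"hand": 0,"dp": [0,-0.015,0.07],"angular": [0,0,0]},{"hand": 0.3,"dp": [-0.01,0.01,0.1],"angular": [0,0,0]},{"hand": 0.6,"dp": [-0.03,0.045,0.1],"angular": [0,0,0]},{"hand": 0.8,"dp": [-0.045,0.08,0.1],"angular": [0,0,0]},{"hand": 0.8,"dp": [-0.062,0.115,0.1],"angular": [0,0,0]},{"hand": 0.8,"dp": [-0.062,0.15,0.1],"angular": [0,0,0]},{"hand": 0.8,"dp": [-0.062,0.17,0.1],"angular": [0,0,0]},{"hand": 0.8,"dp": [-0.062,0.17,0.1],"angular": [0,0,0]}])

```text
t: 7.8
eef_pos: [475.1, 235.3, 152.2]
ee_rot: [1.0, 0.003, 0.0, -0.001]
ft_force: [-0.7, 0.6, 0.5]
gripper_width: 0.512
finger_force: 0.0
```

```bash
cat > lk.py <<'E'
from h import *
import sys
st=r.observe();p=r.snapshot("wrist");print(st["t"],st["eef_pos"],st["ee_rot"])
X=[float(a) for a in sys.argv[2:5]]; u,v=proj(p,X,st)[0].round().astype(int); h=int(sys.argv[5])
u0,v0=max(u-h,0),max(v-h,0); k=600/(2*h)
c=cv2.resize(p["img"][v0:v0+2*h,u0:u0+2*h],None,fx=k,fy=k,interpolation=cv2.INTER_CUBIC)
cv2.imwrite(f"pics/{sys.argv[1]}.png",c[...,::-1]);print("crop",u0,v0,k)
E
python3 lk.py y1 547 231 57 40
```

```text
7.8 [475.13752832 235.31201911 152.18858982] [ 9.99995208e-01  3.00965969e-03  3.92192048e-04 -6.09372996e-04]
crop 286 96 7.5
```

View pics/y1.png

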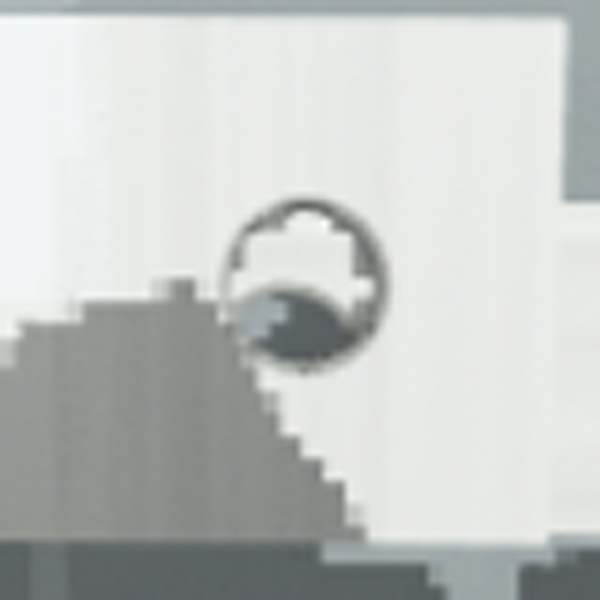

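The upper hole is at crop (304,285), and through it the eye's edge shows with its top near (300,288). The eye is therefore shifted toward -x, so the yoke must be moved that way with the pin.

```bash
python3 - <<'E'
from h import *
st=r.observe();p=r.snapshot("wrist")
f=lambda u,v:(286+(u-.5)/7.5-.5+.5,96+(v-.5)/7.5)
print("hole",atz(p,f(304,285),57,st), atz(p,f(304,199),57,st),atz(p,f(304,373),57,st))
for v in (285,288): print("eye top edge",atz(p,f(298,v),47.5,st))
print("ear edges x",atz(p,f(300,15),57,st),atz(p,f(300,542),57,st), "front/back", atz(p,f(567,100),57,st))
S=r.snapshot("scene");D=r.snapshot("side")
E
```

```text
hole [548.75747543 228.57397309  57.        ] [556.10548532 228.66540205  57.        ] [541.10331084 228.47873475  57.        ]
eye top edge [548.84918662 228.90267296  47.5       ]
eye top edge [548.58038989 228.89950086  47.5       ]
ear edges x [571.40170734 229.20584138  57.        ] [526.00429961 228.66039257  57.        ] front/back [564.53153107 205.55362253  57.        ]
```

>>> drive_tool(motion=[{"hand": 0.8,"dp": [0,-0.035,0.03],"angular": [0,0,0]},{"hand": 0.8,"dp": [0,-0.075,0.06],"angular": [0,0,0]},{"hand": 0.8,"dp": [0,-0.115,0.06],"angular": [0,0,0]},{"hand": 0.8,"dp": [0,-0.155,0.06],"angular": [0,0,0]},{"hand": 0.8,"dp": [0,-0.195,0.06],"angular": [0,0,0]},{"hand": 0.8,"dp": [0,-0.235,0.06],"angular": [0,0,0]},{"hand": 0.8,"dp": [0,-0.275,0.06],"angular": [0,0,0]},{"hand": 0.8,"dp": [0,-0.315,0.06],"angular": [0,0,0]},{"hand": 0.8,"dp": [-0.01,-0.355,0.06],"angular": [0,0,0]},{"hand": 0.8,"dp": [-0.02,-0.395,0.06],"angular": [0,0,0]}])

```text
t: 8.83
eef_pos: [454.6, -166.1, 211.8]
ee_rot: [1.0, -0.0, 0.0, 0.0]
ft_force: [0.3, 0.1, -0.1]
gripper_width: 0.797
finger_force: 0.0
```

>>> drive_tool(motion=[{"hand": 0.8,"dp": [-0.015,-0.04,0],"angular": [0,0,-0.07]},{"hand": 0.8,"dp": [-0.03,-0.08,0],"angular": [0,0,-0.07]},{"hand": 0.8,"dp": [-0.035,-0.12,0],"angular": [0,0,-0.07]},{"hand": 0.8,"dp": [-0.035,-0.145,0],"angular": [0,0,-0.07]},{"hand": 0.8,"dp": [-0.035,-0.145,0],"angular": [0,0,-0.07]},{"hand": 0.8,"dp": [-0.035,-0.145,0],"angular": [0,0,-0.07]}])

```text
t: 9.33
eef_pos: [419.7, -309.5, 211.4]
ee_rot: [0.999, -0.036, -0.0, -0.0]
ft_force: [-0.8, 1.5, 0.0]
gripper_width: 0.799
finger_force: 0.0
```

```bash
python3 lk.py p1 487 -310 89 40
```

```text
9.3333 [ 419.70699823 -309.47206077  211.38177242] [ 9.99351918e-01 -3.59937708e-02 -2.40921677e-04 -3.66265201e-04]
crop 273 103 7.5
```

View pics/p1.png

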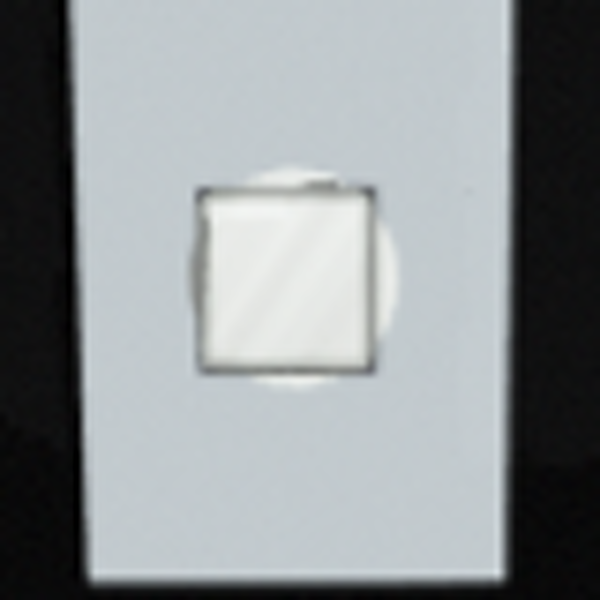

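Hole at (548.7, 228.6), with the ear edges (571.4 and 526.0) agreeing. The eye centre is about 6.8 mm lower in x. The pin's square top is centred at crop (288,281), aligned with the gripper.

```bash
python3 - <<'E'
from h import *
st=r.observe();p=r.snapshot("wrist")
f=lambda u,v:(273+(u-.5)/7.5,103+(v-.5)/7.5)
print("pin",atz(p,f(288,281),89,st)-st["eef_pos"],[atz(p,f(*q),89,st)[:2] for q in [(198,188),(375,188),(198,373),(375,373)]],st["eef_pos"])
print("flange",atz(p,f(295,278),49,st))
E
```

```text
pin [  68.98034417    0.66160917 -122.52929658] [array([ 498.5630526 , -299.27646702]), array([ 497.3307816 , -316.87836096]), array([ 480.69191702, -297.76079328]), array([ 479.43650247, -315.70223113])] [ 420.05174279 -308.2196175   211.52929658]
flange [ 489.02832851 -307.64107895   49.        ]
```

>>> drive_tool(motion=[{"hand": 0.6,"dp": [0.035,0.0005,0],"angular": [0,0,0]},{"hand": 0.6,"dp": [0.069,0.0005,0],"angular": [0,0,0]},{"hand": 0.6,"dp": [0.069,0.0005,-0.03],"angular": [0,0,0]},{"hand": 0.6,"dp": [0.069,0.0005,-0.07],"angular": [0,0,0]},{"hand": 0.6,"dp": [0.069,0.0005,-0.11],"angular": [0,0,0]},{"hand": 0.6,"dp": [0.069,0.0005,-0.14],"angular": [0,0,0]},{"hand": 0.6,"dp": [0.069,0.0005,-0.156],"angular": [0,0,0]},{"hand": 0.6,"dp": [0.069,0.0005,-0.156],"angular": [0,0,0]},{"hand": 0.6,"dp": [0.069,0.0005,-0.156],"angular": [0,0,0]}])

```text
t: 10.18
eef_pos: [490.1, -306.5, 56.1]
ee_rot: [0.999, -0.033, -0.0, -0.0]
ft_force: [-1.2, 0.4, 0.3]
gripper_width: 0.6
finger_force: 0.0
```

>>> drive_tool(grip_force=30, motion=[{"hand": 0,"dp": [0,0,0],"angular": [0,0,0]},{"hand": 0,"dp": [0,0,0],"angular": [0,0,0]},{"hand": 0,"dp": [0,0,0],"angular": [0,0,0]},{"hand": 0,"dp": [0,0,0],"angular": [0,0,0]},{"hand": 0,"dp": [0,0,0],"angular": [0,0,0]},{"hand": 0,"dp": [0,0,0],"angular": [0,0,0]}])

```text
t: 10.68
eef_pos: [490.0, -307.7, 56.2]
ee_rot: [0.999, -0.034, 0.0, 0.0]
ft_force: [-0.4, 0.9, 3.1]
gripper_width: 0.201
finger_force: 30.0
```

>>> drive_tool(motion=[{"hand": 0,"dp": [0,0,0.02],"angular": [0,0,0]},{"hand": 0,"dp": [0,0,0.05],"angular": [0,0,0]},{"hand": 0,"dp": [0,0,0.085],"angular": [0,0,0]},{"hand": 0,"dp": [0,0.02,0.115],"angular": [0,0,0.035]},{"hand": 0,"dp": [0.01,0.055,0.125],"angular": [0,0,0.068]},{"hand": 0,"dp": [0.02,0.095,0.125],"angular": [0,0,0.068]},{"hand": 0,"dp": [0.03,0.133,0.125],"angular": [0,0,0.068]},{"hand": 0,"dp": [0.04,0.172,0.125],"angular": [0,0,0.068]},{"hand": 0,"dp": [0.05,0.21,0.125],"angular": [0,0,0.068]},{"hand": 0,"dp": [0.06,0.25,0.125],"angular": [0,0,0.068]}])

```text
t: 11.52
eef_pos: [549.9, -55.7, 180.8]
ee_rot: [1.0, -0.0, -0.0, -0.0]
ft_force: [1.0, 0.6, -1.3]
gripper_width: 0.2
finger_force: 30.0
```

>>> drive_tool(motion=[{"hand": 0,"dp": [0,0.04,0],"angular": [0,0,0]},{"hand": 0,"dp": [0,0.08,0],"angular": [0,0,0]},{"hand": 0,"dp": [0,0.12,0],"angular": [0,0,0]},{"hand": 0,"dp": [0,0.16,0],"angular": [0,0,0]},{"hand": 0,"dp": [0,0.2,0],"angular": [0,0,0]},{"hand": 0,"dp": [0,0.235,0],"angular": [0,0,0]},{"hand": 0,"dp": [0,0.265,-0.01],"angular": [0,0,0]},{"hand": 0,"dp": [0,0.286,-0.02],"angular": [0,0,0]},{"hand": 0,"dp": [0,0.286,-0.04],"angular": [0,0,0]},{"hand": 0,"dp": [0,0.286,-0.05],"angular": [0,0,0]}])

```text
t: 12.35
eef_pos: [548.8, 229.5, 128.7]
ee_rot: [1.0, 0.001, -0.001, 0.0]
ft_force: [0.2, -0.7, -1.1]
gripper_width: 0.197
finger_force: 30.0
```

>>> drive_tool(motion=[{"hand": 0,"dp": [0,0,0],"angular": [0,0,0]},{"hand": 0,"dp": [0,0,0],"angular": [0,0,0]}])

```text
t: 12.52
eef_pos: [550.0, 227.9, 130.7]
ee_rot: [1.0, -0.001, -0.001, 0.0]
ft_force: [0.3, 0.5, -0.2]
gripper_width: 0.202
finger_force: 30.0
```

```bash
python3 lk.py y2 548.7 228.6 57 60; python3 - <<'E'
from h import *
S=r.snapshot("scene");D=r.snapshot("side")
for p,n in((S,"S"),(D,"D")):
    u,v=proj(p,[549,229,80])[0].astype(int);print(n,u,v)
E
```

```text
12.5167 [549.95200617 227.90316809 130.68929297] [ 9.99999734e-01 -5.10484180e-04 -5.03350939e-04  1.34376289e-04]
crop 258 189 5.0
S 394 303
D 291 343
```

>>> drive_tool(motion=[{"hand": 0,"dp": [0,0.0005,-0.01],"angular": [0,0,0]},{"hand": 0,"dp": [0,0.0005,-0.02],"angular": [0,0,0]},{"hand": 0,"dp": [0,0.0005,-0.022],"angular": [0,0,0]},{"hand": 0,"dp": [0,0.0005,-0.0235],"angular": [0,0,0]},{"hand": 0,"dp": [0,0.0005,-0.0245],"angular": [0,0,0]},{"hand": 0,"dp": [0,0.0005,-0.0255],"angular": [0,0,0]}])

```text
t: 13.17
eef_pos: [550.0, 229.1, 105.3]
ee_rot: [1.0, -0.0, 0.0, -0.0]
ft_force: [0.0, 0.8, -0.3]
gripper_width: 0.201
finger_force: 30.0
```

>>> drive_tool(motion=[{"hand": 0,"dp": [0,0,-0.001],"angular": [0,0,0]},{"hand": 0,"dp": [0,0,-0.002],"angular": [0,0,0]},{"hand": 0,"dp": [0,0,-0.003],"angular": [0,0,0]},{"hand": 0,"dp": [0,0,-0.003],"angular": [0,0,0]}])

```text
t: 13.5
eef_pos: [549.9, 229.0, 102.1]
ee_rot: [1.0, -0.0, -0.0, 0.0]
ft_force: [-1.0, 0.1, -0.5]
gripper_width: 0.199
finger_force: 30.0
```

>>> drive_tool(motion=[{"hand": 0,"dp": [-0.001,0,0],"angular": [0,0,0]},{"hand": 0,"dp": [-0.0025,0,0],"angular": [0,0,0]},{"hand": 0,"dp": [-0.004,0,0],"angular": [0,0,0]},{"hand": 0,"dp": [-0.0055,0,0],"angular": [0,0,0]},{"hand": 0,"dp": [-0.007,0,0],"angular": [0,0,0]},{"hand": 0,"dp": [-0.007,0,0],"angular": [0,0,0]}])

```text
t: 14.0
eef_pos: [542.9, 229.1, 102.4]
ee_rot: [1.0, -0.0, 0.0, -0.0]
ft_force: [3.6, -0.5, -0.2]
gripper_width: 0.2
finger_force: 30.0
```

>>> drive_tool(motion=[{"hand": 0,"dp": [0,0.0,-0.001],"angular": [0,0,0]},{"hand": 0,"dp": [0,0.0,-0.002],"angular": [0,0,0]},{"hand": 0,"dp": [0,0.0,-0.003],"angular": [0,0,0]},{"hand": 0,"dp": [0,0.0,-0.004],"angular": [0,0,0]},{"hand": 0,"dp": [0,0.0,-0.005],"angular": [0,0,0]}])

```text
t: 14.42
eef_pos: [543.2, 229.3, 97.4]
ee_rot: [1.0, -0.0, 0.0, -0.0]
ft_force: [2.9, 2.6, 2.7]
gripper_width: 0.203
finger_force: 30.0
```

>>> drive_tool(motion=[{"hand": 0,"dp": [0,0.0,-0.001],"angular": [0,0,0]},{"hand": 0,"dp": [0,0.0,-0.002],"angular": [0,0,0]},{"hand": 0,"dp": [0,0.0,-0.003],"angular": [0,0,0]}])

```text
t: 14.67
eef_pos: [542.9, 229.3, 94.2]
ee_rot: [1.0, -0.0, 0.0, -0.0]
ft_force: [2.5, 4.0, 2.9]
gripper_width: 0.204
finger_force: 30.0
```

>>> drive_tool(motion=[{"hand": 0,"dp": [0.0,0.0005,-0.001],"angular": [0,0,0]},{"hand": 0,"dp": [0.0,0.0005,-0.002],"angular": [0,0,0]},{"hand": 0,"dp": [0.0,0.0005,-0.003],"angular": [0,0,0]}])

```text
t: 14.92
eef_pos: [542.7, 229.6, 91.1]
ee_rot: [1.0, -0.0, -0.0, -0.0]
ft_force: [1.6, 3.3, 2.7]
gripper_width: 0.205
finger_force: 30.0
```

>>> drive_tool(motion=[{"hand": 0,"dp": [0.0,0.0005,-0.001],"angular": [0,0,0]},{"hand": 0,"dp": [0.0,0.0005,-0.002],"angular": [0,0,0]},{"hand": 0,"dp": [0.0,0.0005,-0.003],"angular": [0,0,0]},{"hand": 0,"dp": [0.0,0.0005,-0.004],"angular": [0,0,0]}])

```text
t: 15.25
eef_pos: [542.6, 230.2, 87.2]
ee_rot: [1.0, -0.0, -0.0, -0.0]
ft_force: [-0.3, 5.4, 3.7]
gripper_width: 0.202
finger_force: 30.0
```

>>> drive_tool(motion=[{"hand": 0,"dp": [0.0,0,-0.001],"angular": [0,0,0]},{"hand": 0,"dp": [0.0,0,-0.002],"angular": [0,0,0]},{"hand": 0,"dp": [0.0,0,-0.003],"angular": [0,0,0]}])

```text
t: 15.5
eef_pos: [542.6, 230.5, 84.3]
ee_rot: [1.0, -0.0, -0.0, -0.0]
ft_force: [-0.6, 5.0, 3.1]
gripper_width: 0.202
finger_force: 30.0
```

>>> drive_tool(motion=[{"hand": 0,"dp": [0.0,0.0005,-0.0015],"angular": [0,0,0]},{"hand": 0,"dp": [0.0,0.0005,-0.003],"angular": [0,0,0]},{"hand": 0,"dp": [0.0,0.0005,-0.0045],"angular": [0,0,0]},{"hand": 0,"dp": [0.0,0.0005,-0.006],"angular": [0,0,0]}])

```text
t: 15.83
eef_pos: [542.7, 230.7, 78.1]
ee_rot: [1.0, -0.0, -0.0, -0.0]
ft_force: [-1.2, 5.5, 4.1]
gripper_width: 0.199
finger_force: 30.0
```

>>> drive_tool(motion=[{"hand": 0,"dp": [0.0,0,-0.0015],"angular": [0,0,0]},{"hand": 0,"dp": [0.0,0,-0.003],"angular": [0,0,0]},{"hand": 0,"dp": [0.0,0,-0.0045],"angular": [0,0,0]},{"hand": 0,"dp": [0.0,0,-0.006],"angular": [0,0,0]}])

```text
t: 16.17
eef_pos: [542.7, 230.7, 72.1]
ee_rot: [1.0, -0.0, -0.0, -0.0]
ft_force: [0.0, 5.7, 3.1]
gripper_width: 0.202
finger_force: 30.0
```

>>> drive_tool(motion=[{"hand": 0,"dp": [0.0,0.0003,-0.001],"angular": [0,0,0]},{"hand": 0,"dp": [0.0,0.0003,-0.002],"angular": [0,0,0]},{"hand": 0,"dp": [0.0,0.0003,-0.003],"angular": [0,0,0]}])

```text
t: 16.42
eef_pos: [542.7, 230.8, 69.0]
ee_rot: [1.0, -0.0, -0.0, 0.0]
ft_force: [-0.6, 3.9, 3.0]
gripper_width: 0.197
finger_force: 30.0
```

>>> drive_tool(motion=[{"hand": 0,"dp": [0.0,0,-0.0005],"angular": [0,0,0]},{"hand": 0,"dp": [0.0,0,-0.001],"angular": [0,0,0]}])

```text
t: 16.58
eef_pos: [542.8, 230.8, 68.2]
ee_rot: [1.0, -0.0, -0.0, 0.0]
ft_force: [-3.0, 4.1, 7.1]
gripper_width: 0.204
finger_force: 30.0
```

>>> drive_tool(motion=[{"hand": 0,"dp": [0.0,0,-0.0004],"angular": [0,0,0]},{"hand": 0,"dp": [0.0,0,-0.0007],"angular": [0,0,0]}])

```text
t: 16.75
eef_pos: [542.8, 230.8, 68.1]
ee_rot: [1.0, -0.0, 0.0, 0.0]
ft_force: [-2.7, 2.7, 11.0]
gripper_width: 0.202
finger_force: 30.0
```

The flange is seated: z stalled at 68.1 and the force is rising to 11 N. I'll release and rise.

>>> drive_tool(motion=[{"hand": 0.25,"dp": [0,0,0.0],"angular": [0,0,0]},{"hand": 0.42,"dp": [0,0,0.0],"angular": [0,0,0]},{"hand": 0.42,"dp": [0,0,0.0],"angular": [0,0,0]},{"hand": 0.42,"dp": [0,0,0.0],"angular": [0,0,0]},{"hand": 0.42,"dp": [0,0,0.02],"angular": [0,0,0]},{"hand": 0.42,"dp": [0,0,0.05],"angular": [0,0,0]},{"hand": 0.42,"dp": [0,0,0.08],"angular": [0,0,0]},{"hand": 0.42,"dp": [-0.03,0,0.11],"angular": [0,0,0]},{"hand": 0.42,"dp": [-0.07,0,0.12],"angular": [0,0,0]},{"hand": 0.42,"dp": [-0.07,0,0.12],"angular": [0,0,0]}])

```text
t: 17.58
eef_pos: [468.3, 231.0, 189.9]
ee_rot: [1.0, 0.001, 0.0, -0.0]
ft_force: [0.9, 0.2, -0.0]
gripper_width: 0.422
finger_force: 0.0
```

```bash
python3 - <<'E'
from h import *
st=r.observe();p=r.snapshot("wrist");S=r.snapshot("scene");D=r.snapshot("side");print(st["eef_pos"],st["gripper_width"])
for q,n in((p,"w"),(S,"s"),(D,"d")):
    a=st if n=="w" else None
    for d in r.silhouettes(q,"pin")[:1]:
        m=d["pixels"];v,u=np.where(m);print(n,round(d["score"],2),d["location"],u.min(),u.max(),v.min(),v.max(), "expect home", proj(q,[[541.7,231,101],[541.7,231,57]],a).round(1).tolist())
        print(" 5mm higher",proj(q,[[541.7,231,106],[541.7,231,62]],a).round(1).tolist())
E
```

```text
[468.27706209 230.98042682 189.86664551] 0.4224685199018862
w 0.79 [318.3, 131.9] 303 333 118 150 expect home [[318.8, 133.7], [318.6, 134.3]]
 5mm higher [[318.8, 133.6], [318.6, 134.2]]
s 0.76 [397.8, 305.7] 391 404 292 313 expect home [[398.5, 295.5], [396.5, 310.1]]
 5mm higher [[398.7, 293.8], [396.7, 308.4]]
d 0.67 [294.3, 345.2] 290 301 336 355 expect home [[294.3, 338.9], [295.4, 350.9]]
 5mm higher [[294.2, 337.5], [295.3, 349.6]]
```

```bash
python3 -c "
from station import r
print(r.finish_job())"
```

```text
the job is handed in; nothing more can be done
None
```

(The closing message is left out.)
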